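Turn the plant sign in the tip-over tray and hang it on the sign rest

TASK

The wooden plant sign lies back-up on the orange spring leaf of the tip-over tray. Take the bamboo stake out of the white catch pan and lay it on the cart top, then swing the leaf over by its handle so that the sign tumbles into the pan green face up (do not touch the sign itself until it has been turned), and let the leaf come back down. Then hang the sign, green face up, on the sloping rest: set the wide part of its keyhole over the screw head and pull it down the slope until it is locked fully home, leave it lying flat, and do not disturb the pot, the jar or the scoop.

Things in the scene. Friction and masses are not known exactly. Their poses are not given: they have to be found in the camera images.
- turner: Fixed tip-over tray, 160 (x) by 345 mm (y) plus handle. Origin on the cart top, x along the hinge. White catch pan on its +y side: floor 44 mm above the cart top, y 0 to 165 mm, x -75 to 75, rims 8 mm high on the three outer sides. Towards the hinge the pan ends in a 14 mm step down into a groove (y -24 to 0, floor at z=30 mm). The orange leaf lies on the -y side, hinged at y=-24, z=30.
- leaf (a joint): Leaf angle: 0 flat, 1.57 upright, 1.9 stop (leaning over the pan). Leaf 100 mm wide, 145 long, side guides 10 mm high. When raised, the sign slides into the groove, stands on edge and, by about 1.8, topples over the step into the pan, turned. A damped spring brings the released leaf back to 0 in about 2 s. Lifting takes about 3 N at the handle.
- hinge (a point): Point on the leaf's hinge line, at its middle; axes as turner. The leaf swings about the turner's x axis, its far end rising from the -y side over to the +y side.
- handle (a point): Middle of the leaf's handle: black rubber sleeve, 16 mm diameter, 82 mm long, parallel to the hinge, 205 mm from it in the leaf's plane; 30 mm above the cart top when flat. It turns freely on its rod, so the gripper can keep pointing down while the leaf swings. 52 mm free between sleeve and leaf edge; steel arms at its ends.
- sign_center (a point): Centre (mid-thickness) of the wooden plant sign: plate 130 mm long (x), 60 wide (y), 10 thick (z), 0.1 kg. z points out of the bare BACK; the green FACE with a yellow leaf is on -z. Starts back up on the leaf, keyhole end towards the handle. Through keyhole: wide part 26 mm square, then a slot 11 mm wide towards +x, the sign's top end.
- keyhole_round (a point): Centre of the keyhole's wide part, 17 mm from the sign's centre towards +x.
- keyhole_end (a point): Where the screw's axis lies when the sign is locked fully home: the slot's closed end, 45 mm from the sign's centre towards +x (28 mm from the wide part).
- board: Sloping dark wood sign rest, 170 mm (x) by 110 mm (y). Origin at the centre of its top surface, 75 mm above the cart top; z is the surface's outward normal, x points straight up the slope (20 degrees), y across. The sign is to lie flat on it, keyhole end up the slope.
- screw (a point): Foot of the steel screw that stands square to the rest's surface, 50 mm up the slope from the rest's centre: shank 7 mm diameter, clear for 13.5 mm above the surface, then a head 16 mm in diameter and 4 mm thick. Axes as board.
- stake_center (a point): Centre of the bamboo stake, 140 mm long (x) and 12 mm thick, flat enough not to roll, lying in the catch pan at the start. 30 g.
- pot: Red clay pot, 90 mm across the rim, 85 mm high; origin under its centre. Leave it where it is.
- jar: Glass jar with steel lid, 68 mm diameter, 90 mm high; origin under its centre. Leave it where it is.
- scoop: Green plastic scoop, body 85 by 55 by 35 mm around the origin (on its underside), handle reaching to +x 125 mm. Leave it where it is.
- pan (a point): Middle of the catch pan's floor, at y=85 mm, z=44 mm of the turner; axes as turner. The sign may land with its lower edge up to 20 mm over the groove; it is gripped across its width.
Not all that is in view belongs to the job. Of the things shaped like the part that bears stake_center, the wooden one is meant.

How it is judged:
On the way, in this order (a step that is already met when the one before it is completed fails the run):
1. the stake lies on the cart top, let go (height (world z) of stake_center below 0.015 m and contact force between the fingers and stake below 0.1 N), for 0.2 s.
2. the sign lies in the catch pan, green face up, untouched by the gripper (angle between sign_center's own z axis and vertical above 2.9 rad and y of sign_center in the frame of turner between 0.03 and 0.12 m and z of sign_center in the frame of turner below 0.06 m and contact force between the fingers and sign below 0.1 N), for 0.2 s.
At the end, for the whole second after the job is handed in: Sign locked on the screw: green face up, flat on the rest (0.08 rad), keyhole end up the slope (0.25 rad), screw in the slot within 6-8 mm of its closed end and 5 mm across, at rest. Stake on the cart top; leaf back down (below 0.15 rad) (x of keyhole_end in the frame of board between 0.042 and 0.056 m and y of keyhole_end in the frame of board between -0.005 and 0.005 m and z of keyhole_end in the frame of board between 0 and 0.009 m and angle between the z axis of sign_center and the z axis of board, either way round below 0.08 rad and angle between the x axis of sign_center and the x axis of board, either way round below 0.25 rad and angle between sign_center's own z axis and vertical above 2.4 rad and linear speed of sign below 0.02 m/s and height (world z) of stake_center below 0.015 m and value of joint leaf below 0.15 rad); the robot touches nothing.
It fails at once if the gripper touches the sign before it has been turned over (contact force between the fingers and sign above 0.5 N and angle between sign_center's own z axis and vertical below 1.4 rad).
It fails at once if the pot is moved more than 30 mm or tipped (distance of pot from where it was at the start of the episode above 0.03 m or angle between pot's own z axis and vertical above 0.4 rad).
It fails at once if the jar is moved more than 30 mm or tipped (distance of jar from where it was at the start of the episode above 0.03 m or angle between jar's own z axis and vertical above 0.4 rad).
It fails at once if the scoop is moved more than 30 mm (distance of scoop from where it was at the start of the episode above 0.03 m).
It also fails if it takes over 72 s, if anything falls off the work surface, if the arm or the gripper's body presses on something with over 40 N, if the wrist force passes 120 N, or if a joint passes its speed limit or range.

ROBOT

A 6-joint arm with a two-finger parallel gripper is mounted at the origin on the work surface. World frame = base frame: x ahead of the robot, y to its left, z up, the work surface at z = 0. Lengths are in m, angles in rad, forces in N, time in s.
With the tool pointing down it reaches from about 0.35 to 0.775 m from the base axis. Payload 7.3 kg.
Tool frame: the origin (TCP) lies at the very end of the fingers, on their centre line; the grasp point (between the pads) lies 19 mm behind it; z points along the fingers, y is the direction in which the jaws open and shut (so a half turn about z gives the same grasp; the last joint's range is limited). The gripper opens to 92 mm and grips with 3 to 60 N. Pads are 19 mm wide; open, the fingers measure 130 mm over their backs; the gripper's body (75 mm by 190 mm) begins 47 mm behind the grasp point.
Start: joints at [1.089, 0.342, 1.524, -0, 1.275, -0.146], TCP at [0.173, 0.496, 0.227] pointing down, gripper open.
Joint ranges: [-2.53, 2.53], [-0.77, 2.02], [0.04, 2.7], [-1, 4.14], [0.28, 2.66], [-3.11, 3.11]. Speed limits (rad/s): [2.57, 2.57, 3.14, 3.14, 3.14, 3.14].

INTERFACE

Orientations are given as a rotation vector (axis times angle).
In Python, from rig import bot gives the robot as it stands.
- The arm moves only by the tool jog_arm, never from a script. Its argument "targets" is a list of rows, each a list of 3 entries, a list of its own where there are three numbers: the shift along the world's x, y, z in mm, then the turn about the world's z in degrees, then the opening, from 0 (shut) to 1 (fully open). In form: [[[x, y, z], yaw, claw], ...]. A call has 1 to 8 rows; each row is the pose to reach, as a shift and turn from the pose measured when the call began; what a row does not reach only later rows make up. A row lasts 1/8 s, in which the tool goes at most 62.5 mm and 10.7 degrees, less where a joint would pass 70% of its speed; a pose out of reach is approached as far as the arm can. A call with a gripper value outside its range is refused whole. The fingers move at their own pace and stop on an object; "force" is the grip in N (left out, the last holds). Time passes only in rows, so rows that repeat a pose let the fingers close. It gives the time, the measured TCP pose, the force and the opening at its end, in the units of the state.
- bot.observe(): the state, without advancing time (a new reading comes with each control period).
- bot.get_image(name): name is "scene" or "top"; returns a dict with "img" (420x560x3 uint8, red, green, blue), "camera_matrix" (3x3 intrinsics, pixels), "dist" ([k1, k2, p1, p2, k3] as OpenCV has them; the pictures are not rectified), "origin" and "orientation" of the camera in the world. Camera axes: x right, y up, looking along -z (the intrinsics and any distortion apply to the point x, -y, -z); pixel columns grow to the right and rows downward; lengths in m; the calibration is good to about 2 mm. A picture is of the moment at which its call begins. There is no depth.
- bot.hand_in(): hands the job in, once; it reports no verdict.
Trained networks look in a picture, given as the dict that the camera call returned (one of the last four; its "shot" number tells which), for a name from the list of things; names that differ only in an ending like _2 or _b are one class to them, and where a whole thing is asked for, a point or a joint stands for the part that bears it (a point fixed in the world has none). Each returns a list of dicts, best first, with "p" (0 to 1); they miss things now and then, are a little off and sometimes report something else, mostly with a low value. They report only what shows in the picture. A call takes as long as a camera call. They do not tell look-alikes from the thing itself.
- bot.boxes_of(thing, picture): "at" ([x, y, z] in m, in world coordinates, good to about 4 mm: the middle of the surface that is visible of it).
- bot.trace(thing, picture): "pixels" (420x560 bool, what is visible of it).
The state is a dict: "time": time; "joint_pos": joint angles; "dq": joint speeds; "joint_efforts": joint torques, N m; "position": TCP position; "orientation": TCP orientation; "contact_force": force on the tool from outside, world axes, zero at the start; "moment": the same for the moment, N m; "gripper_width": finger opening in m.
Only numpy, scipy, OpenCV 4.12 (cv2) and the standard library are available. Lean on these libraries where they do the work, as an engineer would, in place of code of your own. Each camera call takes 0.05 s, during which the arm holds its last target. There are 200 camera calls.

## Working session

There is one attempt and no reset: what is moved stays moved. The work goes in short steps, Python scripts to look and compute and a tool call to move; the robot and the scene stay as the last step left them, time stands still between calls to the robot, and variables do not carry over. Pictures are saved under pics/ and viewed, about 8 in all and at most 12, crops included, and the job is handed in when it is done.

Besides the shell and the picture viewer there is one more tool, called by a JSON object that holds its "name" and its "arguments". jog_arm: Moves the arm, as the interface text tells. Its arguments: {"type":"object","properties":{"targets":{"type":"array"},"force":{"type":"number"}},"required":["targets"]}

```bash
ls; mkdir -p pics; cat > h.py <<'E'
import numpy as np,cv2
from scipy.spatial.transform import Rotation as R
from rig import bot
def cam(p):
    o=np.array(p["orientation"],float); Rm=R.from_rotvec(o).as_matrix() if o.shape==(3,) else (o if o.shape==(3,3) else R.from_quat(o).as_matrix())
    return np.array(p["origin"],float),Rm@np.diag([1,-1,-1.])
def proj(p,X):
    t,Rw=cam(p); X=np.atleast_2d(np.array(X,float))
    rv,_=cv2.Rodrigues(Rw.T)
    return cv2.projectPoints(X,rv,-Rw.T@t,np.array(p["camera_matrix"]),np.array(p["dist"],float))[0][:,0]
def back(p,uv,z):
    t,Rw=cam(p); n=cv2.undistortPoints(np.array(uv,float).reshape(-1,1,2),np.array(p["camera_matrix"]),np.array(p["dist"],float))[:,0]
    d=np.c_[n,np.ones(len(n))]@Rw.T
    return t+d*((z-t[2])/d[:,2])[:,None]
def save(p,name,crop=None,s=1):
    im=p["img"][...,::-1]
    if crop: u0,v0,u1,v1=crop; im=im[v0:v1,u0:u1]
    cv2.imwrite("pics/"+name,cv2.resize(im,None,fx=s,fy=s,interpolation=cv2.INTER_CUBIC))
E
python3 - <<'E'
from h import *
a=bot.get_image("top");b=bot.get_image("scene")
for p in(a,b): print(p["origin"],p["orientation"])
cv2.imwrite("pics/a.png",np.vstack([a["img"],b["img"]])[...,::-1][:, :] if 0 else cv2.resize(np.hstack([a["img"],b["img"]])[...,::-1],None,fx=.71,fy=.71))
save(a,"top.png",s=1.4)
for n in["turner","leaf","handle","sign_center","keyhole_round","board","screw","stake_center","pot","jar","scoop","pan","hinge","keyhole_end"]:
  for nm,p in(("top",a),("scene",b)):
    try: print(n,nm,[(round(d["p"],2),np.round(d["at"],3).tolist(),proj(p,d["at"])[0].round().tolist()) for d in bot.boxes_of(n,p)])
    except Exception as e: print(n,nm,e)
E
```

```text
pics
[0.45986378 0.04469669 1.18635338] [ 0.08215579 -0.07157148 -1.55118361]
[ 1.07278041 -0.43223274  0.91201497] [0.65354752 0.27832378 0.7379342 ]
turner top []
turner scene [(0.65, [0.578, -0.106, 0.037], [234.0, 253.0])]
leaf top [(0.81, [0.53, -0.226, 0.026], [408.0, 237.0])]
leaf scene [(0.74, [0.54, -0.255, 0.028], [179.0, 283.0])]
handle top [(0.59, [0.533, -0.228, 0.03], [409.0, 236.0])]
handle scene [(0.94, [0.545, -0.248, 0.033], [182.0, 281.0])]
sign_center top [(0.92, [0.541, -0.19, 0.042], [393.0, 232.0])]
sign_center scene [(0.95, [0.546, -0.196, 0.04], [198.0, 267.0])]
keyhole_round top [(0.75, [0.541, -0.192, 0.042], [394.0, 232.0])]
keyhole_round scene [(0.66, [0.547, -0.2, 0.036], [197.0, 269.0]), (0.16, [0.528, 0.367, 0.078], [338.0, 142.0])]
board top [(0.85, [0.513, 0.376, 0.074], [126.0, 239.0])]
board scene [(0.62, [0.524, 0.368, 0.076], [337.0, 142.0])]
screw top [(0.91, [0.512, 0.378, 0.074], [126.0, 240.0]), (0.41, [0.385, -0.094, 0.06], [349.0, 305.0])]
screw scene [(0.68, [0.528, 0.366, 0.078], [337.0, 143.0])]
stake_center top [(0.78, [0.75, 0.043, 0.0
[... 530 characters left out ...]
065], [286.0, 198.0])]
scoop top [(0.75, [0.686, -0.214, 0.008], [400.0, 169.0])]
scoop scene [(0.57, [0.676, -0.209, 0.018], [230.0, 308.0])]
pan top [(0.59, [0.546, -0.086, 0.043], [345.0, 229.0]), (0.55, [0.539, 0.117, 0.094], [249.0, 228.0])]
pan scene [(0.74, [0.526, 0.369, 0.079], [338.0, 142.0]), (0.57, [0.572, -0.104, 0.036], [233.0, 252.0])]
hinge top [(0.74, [0.539, -0.188, 0.044], [392.0, 233.0]), (0.57, [0.546, -0.086, 0.044], [345.0, 229.0])]
hinge scene [(0.65, [0.575, -0.106, 0.034], [233.0, 253.0])]
keyhole_end top [(0.62, [0.544, -0.191, 0.042], [394.0, 231.0])]
keyhole_end scene [(0.72, [0.542, -0.258, 0.027], [178.0, 284.0]), (0.71, [0.548, -0.194, 0.041], [199.0, 267.0])]
```

View pics/top.png

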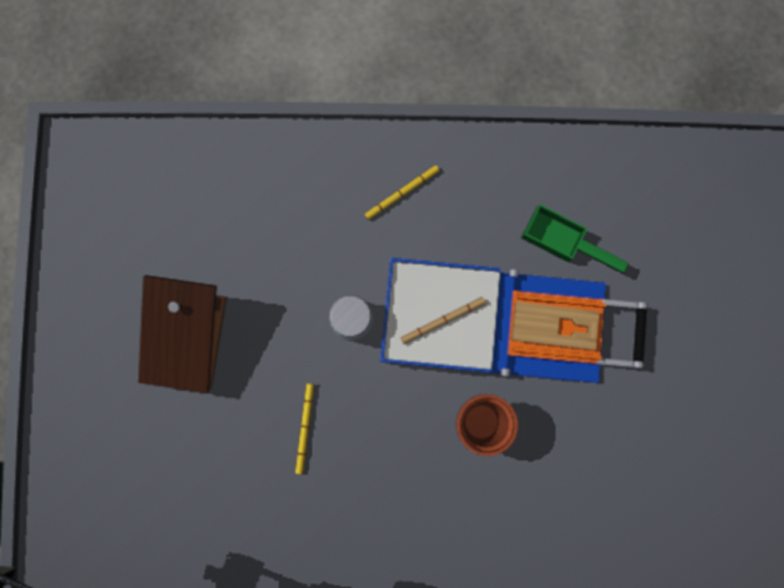

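View pics/a.png

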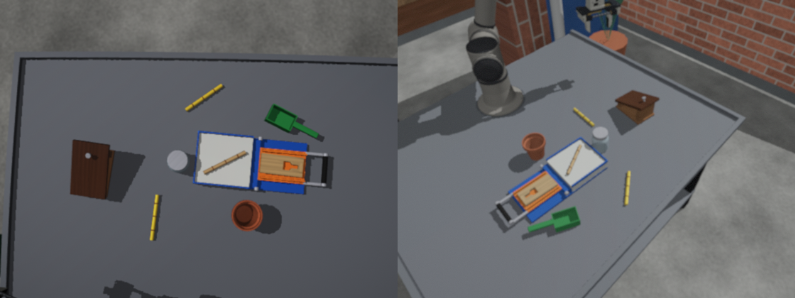

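Stake look-alikes in top.png: yellow at (402,192), yellow at (305,428), brown bamboo in the pan at (444,320). The brown one is the wooden one in the pan, so I choose it. Next I get geometry from colour masks and close crops.

```bash
cat > m.py <<'E'
from h import *
a=bot.get_image("top");b=bot.get_image("scene")
np.savez("t.npz",i=a["img"]);
def rect(p,mask,z,n):
    c=max(cv2.findContours(mask.astype(np.uint8),0,cv2.CHAIN_APPROX_NONE)[0],key=cv2.contourArea)
    W=back(p,c[:,0].astype(float),z)[:,:2]
    r=cv2.minAreaRect((W*1000).astype(np.float32)); print(n,np.round(r[0],1),np.round(r[1],1),round(r[2],1))
hsv=cv2.cvtColor(a["img"],cv2.COLOR_RGB2HSV)
u,v=np.meshgrid(range(560),range(420))
win=lambda x0,y0,x1,y1:(u>x0/1.4)&(u<x1/1.4)&(v>y0/1.4)&(v<y1/1.4)
wh=(hsv[...,1]<50)&(hsv[...,2]>140)&win(375,250,505,380)
rect(a,cv2.morphologyEx(wh.astype(np.uint8),cv2.MORPH_CLOSE,np.ones((9,9))),.044,"pan 150x165")
rect(a,(hsv[...,2]<28)&win(625,290,650,375),.030,"handle")
for n,z in(("stake_center",.056),("sign_center",.045)):
    d=[t for t in bot.trace(n,a)]
    for t in d:
        m=t["pixels"]; rect(a,m,z,n+" %.2f"%t["p"])
for t in bot.trace("board",a): 
    m=t["pixels"]; c=max(cv2.findContours(m.astype(np.uint8),0,1)[0],key=cv2.contourArea); print("board px",t["p"],cv2.boxPoints(cv2.minAreaRect(c)).round(1).tolist())
# screw head bright blob
for p,(u0,v0,u1,v1) in((a,(90,190,160,285)),(b,(300,115,375,180))):
    h=cv2.cvtColor(p["img"],cv2.COLOR_RGB2HSV)[v0:v1,u0:u1]; m=(h[...,1]<70)&(h[...,2]>110)
    k=cv2.connectedComponentsWithStats(m.astype(np.uint8)); print("blobs",[(s[4],(c+[u0,v0]).round(1).tolist()) for s,c in zip(k[2][1:],k[3][1:])])
c1=cv2.resize(a["img"][190:285,90:170],(400,475),interpolation=2);c2=cv2.resize(b["img"][110:190,300:380],(475,475),interpolation=2)
cv2.imwrite("pics/board.png",np.hstack([c1,c2])[...,::-1][:, :800])
save(a,"stake.png",(270,170,470,280),4)
E
python3 m.py
```

```text
pan 150x165 [553.1 -25.4] [159.7 149.1] 85.5
handle [ 529.6 -333.7] [14.1 77.9] 85.4
stake_center 0.81 [377.3 182.2] [ 15.5 135. ] 83.3
stake_center 0.79 [544.4 -24.4] [ 14.3 140.1] 27.5
stake_center 0.62 [741.   41.1] [ 15.5 131.9] 35.9
stake_center 0.16 [ 539.1 -195.7] [130.   61.5] 83.8
sign_center 0.94 [ 539.5 -198. ] [131.8  61.8] 84.8
sign_center 0.19 [ 541.8 -135.5] [407.4 168.7] 84.2
board px 0.69 [[97.19999694824219, 276.8999938964844], [102.30000305175781, 196.5], [154.39999389648438, 199.8000030517578], [149.3000030517578, 280.20001220703125]]
blobs [(np.int32(30), [123.4, 218.6])]
blobs [(np.int32(2188), [344.4, 138.7]), (np.int32(13), [346.7, 137.0]), (np.int32(59), [302.2, 174.6])]
```

View pics/board.png

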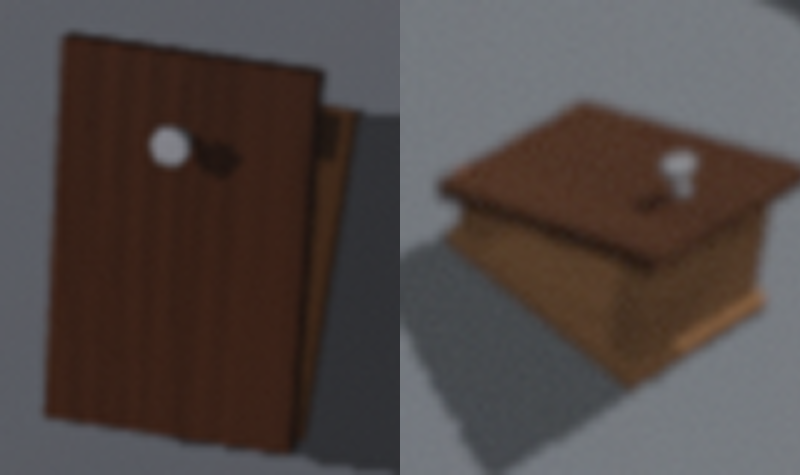

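View pics/stake.png

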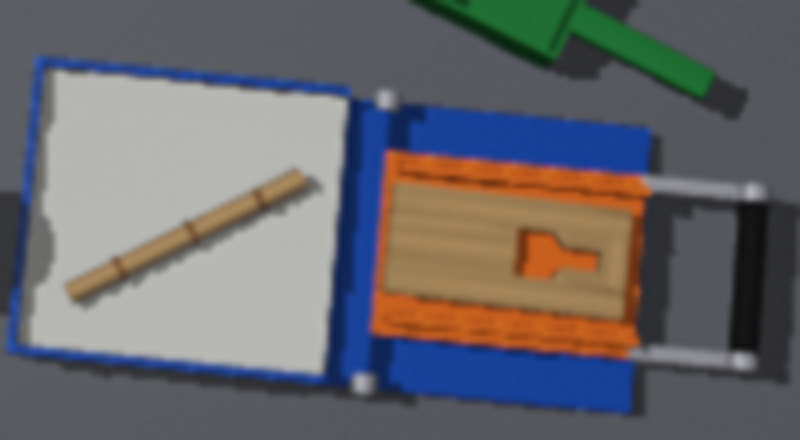

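The crops confirm the brown three-knot stake in the pan at about (545,-24) mm. The sign is on the leaf with its slot towards the handle, and the screw sits near the +x end of the rest. Now I fit the rest pose and get the tool yaw.

```bash
cat > fit.py <<'E'
from h import *
from scipy.optimize import least_squares
a=bot.get_image("top");b=bot.get_image("scene")
s=np.radians(20)
def W(q,P):
    x,y,w=q; M=R.from_euler("z",w).as_matrix()@R.from_euler("y",-s).as_matrix()
    return np.array([x,y,.075])+np.array(P)@M.T
P=[(.085,.055,0),(.085,-.055,0),(-.085,.055,0),(-.085,-.055,0),(.05,0,.0175)]
ta=np.array([(102.6,197.4),(154.4,204.4),(99.4,273),(148.6,280.4),(123.4,218.8)])
tb=np.array([(367.3,137.8),(342.1,154.1),(331.1,126.8),(306.7,141.1),(346.9,137.2)])
f=lambda q:np.r_[(proj(a,W(q,P))-ta).ravel(),(proj(b,W(q,P))-tb).ravel()]
r=least_squares(f,[.51,.375,0]);print("board",r.x[:2],np.degrees(r.x[2]));print(r.fun.reshape(-1,2).round(1).tolist())
print("screw foot",W(r.x,[(.05,0,0)]),"head",W(r.x,[(.05,0,.0175)]))
print("head at z .1084 top",back(a,[ta[4]],.1084),"scene",back(b,[tb[4]],.1084))
o=bot.observe();print(o["time"],o["position"],R.from_rotvec(o["orientation"]).as_matrix().round(3).tolist(),o["joint_pos"])
E
python3 fit.py
```

```text
board [0.51245911 0.37748362] -7.136771790606108
[[-0.3, -0.8], [-0.4, -0.3], [-0.7, 0.1], [-0.2, 0.3], [0.8, -0.1], [1.2, 0.1], [-0.1, -0.3], [-0.8, -0.0], [-1.7, -0.3], [-0.5, 0.6]]
screw foot [[0.55907972 0.37164633 0.09210101]] head [[0.55314074 0.37238994 0.10854563]]
head at z .1084 top [[0.55293418 0.37401681 0.1084    ]] scene [[0.55253188 0.37571411 0.1084    ]]
1.85 [0.1729797  0.49571175 0.22673848] [[-0.944, 0.33, 0.0], [0.33, 0.944, 0.0], [-0.0, 0.0, -1.0]] [ 1.08901160e+00  3.42002721e-01  1.52410176e+00  1.45324098e-05
  1.27537760e+00 -1.45999536e-01]
```

{"name": "jog_arm", "arguments": {"targets": [[[371,-520,-70],-43,0.5],[[371,-520,-70],-43,0.5],[[371,-520,-70],-43,0.5],[[371,-520,-70],-43,0.5],[[371,-520,-70],-43,0.5],[[371,-520,-70],-43,0.5],[[371,-520,-70],-43,0.5],[[371,-520,-70],-43,0.5]]}}

```text
time: 2.85
position: [0.4628, 0.0892, 0.1724]
orientation: [1.624, 2.689, 0.001]
contact_force: [0.2, 1.8, 0.4]
gripper_width: 0.0457
```

{"name": "jog_arm", "arguments": {"targets": [[[82,-114,-60],0,0.5],[[82,-114,-60],0,0.5],[[82,-114,-60],0,0.5],[[82,-114,-90],0,0.5],[[82,-114,-90],0,0.5]]}}

```text
time: 3.48
position: [0.5432, -0.0248, 0.0804]
orientation: [-1.623, -2.685, 0.002]
contact_force: [-0.2, -0.0, 0.8]
gripper_width: 0.0457
```

```bash
python3 - <<'E'
from h import *
o=bot.observe();print(o["time"],o["position"],o["orientation"])
b=bot.get_image("scene");a=bot.get_image("top")
for p in(a,b): print([(round(d["p"],2),np.round(d["at"],3).tolist()) for d in bot.boxes_of("stake_center",p)])
print(proj(b,o["position"]))
save(b,"c1.png",(190,150,330,290),4)
E
```

```text
3.475 [ 0.54320443 -0.02482633  0.08040181] [-1.62290356e+00 -2.68519812e+00  1.56860123e-03]
[(0.91, [0.75, 0.042, 0.011]), (0.91, [0.371, 0.187, 0.01])]
[(0.58, [0.758, 0.033, 0.01]), (0.57, [0.555, -0.045, 0.055]), (0.48, [0.404, 0.184, 0.014]), (0.29, [0.574, -0.109, 0.035])]
[[246.79564159 217.22261957]]
```

View pics/c1.png

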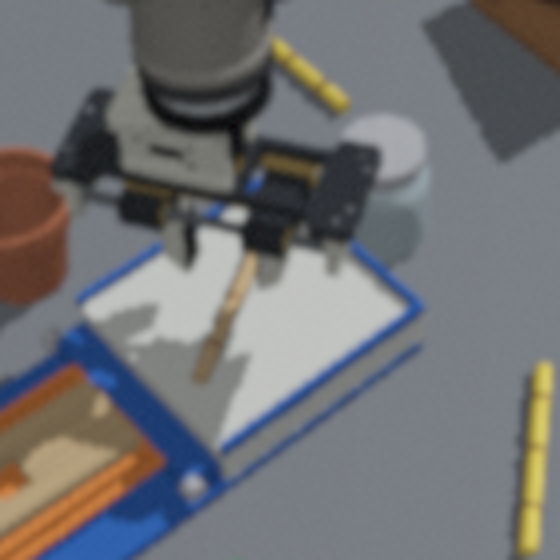

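The fingers straddle the stake. Lower and grip.

{"name": "jog_arm", "arguments": {"targets": [[[0,0,-20],0,0.5],[[0,0,-32],0,0.5],[[0,0,-32],0,0.0],[[0,0,-32],0,0.0],[[0,0,-32],0,0.0],[[0,0,-32],0,0.0]], "force": 15}}

```text
time: 4.42
position: [0.5457, -0.0245, 0.0521]
orientation: [1.621, 2.687, 0.003]
contact_force: [0.4, 0.5, 2.0]
gripper_width: 0.0118
```

{"name": "jog_arm", "arguments": {"targets": [[[0,0,40],0,0.0],[[0,0,90],0,0.0],[[0,0,90],0,0.0]]}}

```text
time: 4.8
position: [0.5481, -0.025, 0.1462]
orientation: [1.617, 2.68, 0.007]
contact_force: [1.0, 0.1, -0.7]
gripper_width: 0.0116
```

{"name": "jog_arm", "arguments": {"targets": [[[102,225,0],0,0.0],[[102,225,0],0,0.0],[[102,225,0],0,0.0],[[102,225,0],0,0.0],[[102,225,-40],0,0.0],[[102,225,-100],0,0.0],[[102,225,-125],0,0.0],[[102,225,-134],0,0.0]]}}

```text
time: 5.8
position: [0.6483, 0.1997, 0.0089]
orientation: [1.619, 2.683, 0.002]
contact_force: [-0.4, 0.6, 0.4]
gripper_width: 0.0117
```

{"name": "jog_arm", "arguments": {"targets": [[[0,0,-1],0,0.45],[[0,0,-1],0,0.45],[[0,0,50],0,0.45],[[0,0,110],0,0.45],[[0,0,150],0,0.45],[[-55,-250,150],58,0.45],[[-55,-250,150],58,0.45],[[-55,-250,150],58,0.45]]}}

```text
time: 6.8
position: [0.6094, 0.0205, 0.1608]
orientation: [0.827, 3.02, 0.006]
contact_force: [1.0, -0.9, 0.0]
gripper_width: 0.0418
```

```bash
python3 - <<'E'
from h import *
o=bot.observe();print(o["time"],o["position"],o["orientation"])
b=bot.get_image("scene")
print([(round(d["p"],2),np.round(d["at"],3).tolist()) for d in bot.boxes_of("stake_center",b)])
E
```

```text
6.8 [0.60944909 0.02054405 0.16082566] [0.82709263 3.02009099 0.00579283]
[(0.74, [0.758, 0.037, 0.013]), (0.57, [0.652, 0.197, 0.008])]
```

{"name": "jog_arm", "arguments": {"targets": [[[-80,-354,0],26,0.43],[[-80,-354,0],26,0.43],[[-80,-354,0],26,0.43],[[-80,-354,0],26,0.43],[[-80,-354,0],26,0.43],[[-80,-354,0],26,0.43],[[-80,-354,-60],26,0.43],[[-80,-354,-100],26,0.43]]}}

```text
time: 7.9
position: [0.5288, -0.3382, 0.0601]
orientation: [0.143, 3.128, 0.005]
contact_force: [1.3, -0.4, 0.0]
gripper_width: 0.0391
```

```bash
python3 - <<'E'
from h import *
o=bot.observe();print(o["time"],o["position"],o["orientation"])
b=bot.get_image("scene")
print(proj(b,[o["position"],[.5296,-.3337,.03]]))
save(b,"c2.png",(110,200,270,340),4)
E
```

```text
7.9 [ 0.52879836 -0.33815594  0.0600981 ] [0.14256098 3.12848294 0.005409  ]
[[143.90510715 295.73275287]
 [149.05944636 300.72900127]]
```

View pics/c2.png

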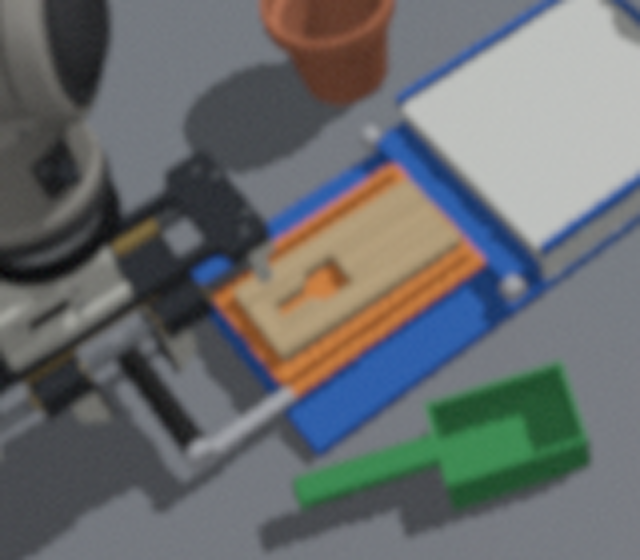

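The open fingers are straddling the sleeve, with the inner finger in the gap to the leaf edge. Lower and grip.

{"name": "jog_arm", "arguments": {"targets": [[[1,4,-20],0,0.43],[[1,4,-40],0,0.43],[[1,4,-48],0,0.43],[[1,4,-48],0,0.0],[[1,4,-48],0,0.0],[[1,4,-48],0,0.0],[[1,4,-48],0,0.0]], "force": 25}}

```text
time: 8.82
position: [0.5282, -0.3318, 0.0077]
orientation: [0.142, 3.134, 0.013]
contact_force: [1.0, 2.4, 4.9]
gripper_width: 0.0152
```

{"name": "jog_arm", "arguments": {"targets": [[[0,1,20],0,0],[[0,4,41],0,0],[[1,9,61],0,0],[[1,16,80],0,0],[[2,25,98],0,0],[[3,36,116],0,0],[[4,48,132],0,0],[[5,62,147],0,0]]}}

```text
time: 9.82
position: [0.5332, -0.269, 0.1557]
orientation: [0.142, 3.134, 0.013]
contact_force: [2.1, 0.3, -3.7]
gripper_width: 0.0154
```

{"name": "jog_arm", "arguments": {"targets": [[[1,15,13],0,0],[[2,32,25],0,0],[[4,50,36],0,0],[[5,68,44],0,0],[[7,88,50],0,0],[[8,108,55],0,0],[[9,118,56],0,0],[[10,128,57],0,0]]}}

```text
time: 10.82
position: [0.5434, -0.1399, 0.2126]
orientation: [0.141, 3.134, 0.012]
contact_force: [4.7, -1.8, -8.3]
gripper_width: 0.0152
```

{"name": "jog_arm", "arguments": {"targets": [[[1,10,-1],0,0],[[2,20,-1],0,0],[[2,30,-2],0,0],[[3,41,-3],0,0],[[4,51,-5],0,0],[[5,61,-7],0,0],[[5,68,-9],0,0],[[5,68,-9],0,0]]}}

```text
time: 11.82
position: [0.5491, -0.0707, 0.2047]
orientation: [0.14, 3.132, 0.013]
contact_force: [2.4, 1.2, 6.3]
gripper_width: 0.0153
```

```bash
python3 - <<'E'
from h import *
o=bot.observe();print(o["time"],o["position"],o["contact_force"])
b=bot.get_image("scene")
for n in("sign_center","leaf"):print([(round(d["p"],2),np.round(d["at"],3).tolist()) for d in bot.boxes_of(n,b)])
save(b,"c3.png",(150,130,320,300),3.5)
E
```

```text
11.825 [ 0.54905567 -0.07073449  0.20468914] [2.39196199 1.23240524 6.31115693]
[(0.9, [0.572, -0.045, 0.102])]
[(0.67, [0.559, -0.109, 0.124]), (0.36, [0.561, 0.105, 0.065])]
```

View pics/c3.png

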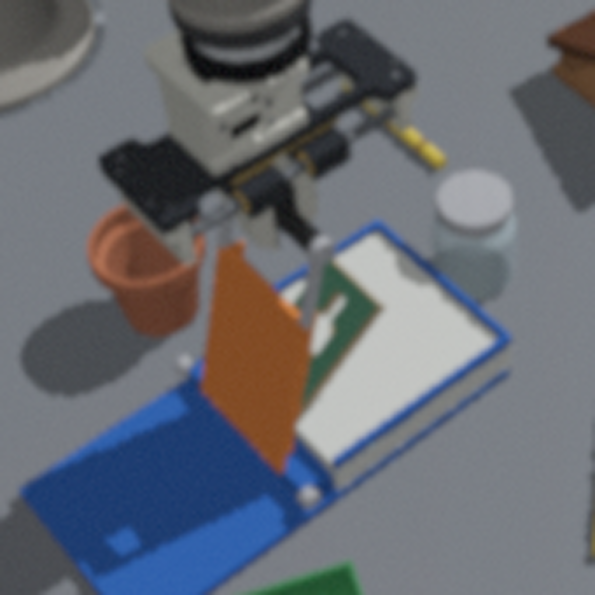

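Green face up, sign in the pan or just landing. I wait briefly, then open and lift off the handle.

{"name": "jog_arm", "arguments": {"targets": [[[0,0,0],0,0],[[0,0,0],0,0],[[0,0,0],0,0.5],[[0,0,0],0,0.5],[[0,0,40],0,0.5],[[0,10,80],0,0.5],[[0,10,80],0,0.5]]}}

```text
time: 12.85
position: [0.5501, -0.0608, 0.2878]
orientation: [0.139, 3.126, 0.011]
contact_force: [0.4, 0.3, 0.1]
gripper_width: 0.0462
```

{"name": "jog_arm", "arguments": {"targets": [[[-80,30,0],-50,0.85],[[-80,30,0],-50,0.85],[[-80,30,0],-50,0.85],[[-80,30,0],-90,0.85],[[-80,30,0],-90,0.85],[[-80,30,0],-90,0.85],[[-80,30,0],-90,0.85],[[-80,30,0],-90,0.85]]}}

```text
time: 13.85
position: [0.4693, -0.0307, 0.2866]
orientation: [2.241, 2.185, -0.007]
contact_force: [0.7, 0.3, 0.4]
gripper_width: 0.0781
```

```bash
python3 - <<'E'
from h import *
o=bot.observe();print(o["time"],o["position"],o["orientation"])
b=bot.get_image("scene");a=bot.get_image("top")
for p in(a,b):
  for n in("sign_center","leaf","handle"):print(n,[(round(d["p"],2),np.round(d["at"],3).tolist()) for d in bot.boxes_of(n,p)])
  for t in bot.trace("sign_center",p)[:1]:
    c=max(cv2.findContours(t["pixels"].astype(np.uint8),0,1)[0],key=cv2.contourArea)
    r=cv2.minAreaRect((back(p,c[:,0].astype(float),.054)[:,:2]*1000).astype(np.float32));print(t["p"],r)
ca=cv2.resize(a["img"][170:280,270:450],(540,330),interpolation=2);cb=cv2.resize(b["img"][170:280,150:330],(540,330),interpolation=2)
cv2.imwrite("pics/c4.png",cv2.resize(np.vstack([ca,cb]),None,fx=.9,fy=.9)[...,::-1])
E
```

```text
13.85 [ 0.46934893 -0.030742    0.28658376] [ 2.24086624  2.18526    -0.00716573]
sign_center []
leaf [(0.78, [0.555, -0.241, 0.052])]
handle [(0.59, [0.555, -0.241, 0.054])]
0.57 ((565.3900756835938, -120.13683319091797), (15.05790901184082, 6.418984889984131), 0.20089969038963318)
sign_center [(0.66, [0.558, -0.066, 0.052]), (0.6, [0.678, -0.21, 0.015])]
leaf [(0.73, [0.537, -0.224, 0.058])]
handle [(0.74, [0.54, -0.218, 0.06])]
0.75 ((555.3799438476562, -58.23936462402344), (134.21849060058594, 68.75687408447266), 85.65172576904297)
```

View pics/c4.png

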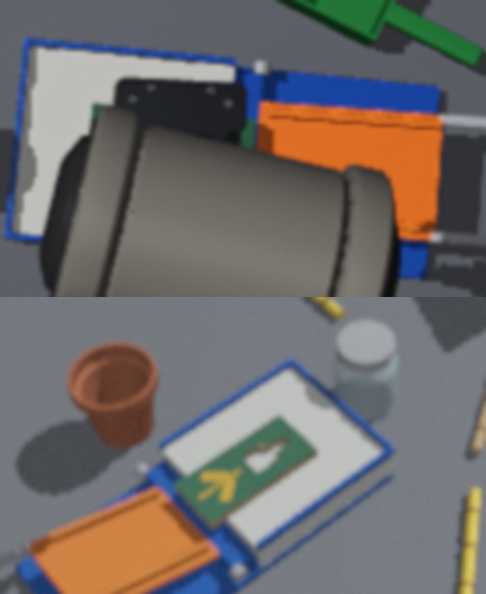

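The sign lies green face up in the pan, keyhole end towards +y, and the leaf is returning. I move aside for a clear top view to measure it.

{"name": "jog_arm", "arguments": {"targets": [[[-30,200,0],0,0.85],[[-30,200,0],0,0.85],[[-30,200,0],0,0.85],[[-30,200,0],0,0.85],[[-30,200,0],0,0.85]]}}

```text
time: 14.98
position: [0.4399, 0.1695, 0.2877]
orientation: [2.228, 2.194, -0.005]
contact_force: [0.1, 0.1, 0.8]
gripper_width: 0.078
```

```bash
python3 - <<'E'
from h import *
o=bot.observe();print(o["time"],o["position"],o["orientation"])
a=bot.get_image("top");h=cv2.cvtColor(a["img"],cv2.COLOR_RGB2HSV)
u,v=np.meshgrid(range(560),range(420))
def rect(m,z,n):
    c=max(cv2.findContours(m.astype(np.uint8),0,1)[0],key=cv2.contourArea); print(n,cv2.minAreaRect((back(a,c[:,0].astype(float),z)[:,:2]*1000).astype(np.float32)))
for t in bot.trace("sign_center",a)[:2]: rect(t["pixels"],.054,("sign",t["p"]))
g=(h[...,0]>40)&(h[...,0]<90)&(h[...,1]>80)&(u>270)&(u<380)&(v>180)&(v<275)
rect(g,.054,"green")
# keyhole = hole inside green, closed
f=np.zeros(g.shape,np.uint8);c=max(cv2.findContours(g.astype(np.uint8),0,1)[0],key=cv2.contourArea);cv2.drawContours(f,[cv2.convexHull(c)],-1,1,-1)
k=(f>0)&(h[...,1]<70)&(h[...,2]>120);rect(k,.05,"keyhole 40ish x26")
for n in("leaf","handle"):print(n,[(round(d["p"],2),np.round(d["at"],3).tolist()) for d in bot.boxes_of(n,a)])
save(a,"c5.png",(270,150,450,290),4)
E
```

```text
14.975 [0.4398957  0.16949463 0.28774258] [ 2.22834583  2.19446863 -0.00547911]
('sign', 0.91) ((552.6873779296875, -59.62449645996094), (133.9912872314453, 61.0626106262207), 85.29295349121094)
green ((553.3167114257812, -59.971710205078125), (127.39037322998047, 59.13724136352539), 85.13424682617188)
keyhole 40ish x26 ((553.4995727539062, -35.16192626953125), (23.58268165588379, 40.69875717163086), 1.013974905014038)
leaf [(0.9, [0.536, -0.213, 0.027]), (0.58, [0.541, -0.129, 0.036])]
handle [(0.61, [0.539, -0.214, 0.029])]
```

View pics/c5.png

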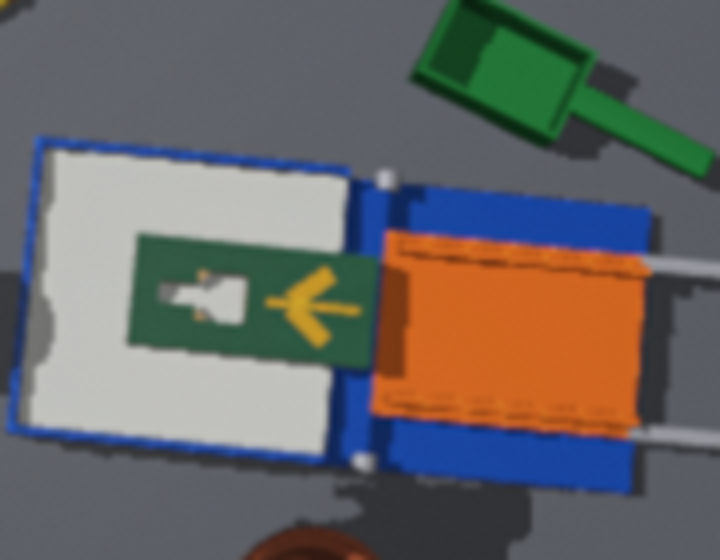

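The sign is at (553,-60) mm, axis 85°, keyhole end at +y, and the leaf is down. Approach and grip across its width.

{"name": "jog_arm", "arguments": {"targets": [[[114,-219,-60],-4,0.85],[[114,-219,-60],-4,0.85],[[114,-219,-60],-4,0.85],[[114,-219,-60],-4,0.85],[[114,-219,-140],-4,0.85],[[114,-219,-190],-4,0.85],[[114,-219,-200],-4,0.85],[[114,-219,-200],-4,0.85]]}}

```text
time: 16.18
position: [0.5534, -0.0526, 0.0863]
orientation: [2.313, 2.11, -0.009]
contact_force: [0.3, 0.7, 0.8]
gripper_width: 0.0778
```

{"name": "jog_arm", "arguments": {"targets": [[[1,3,-20],0,0.85],[[1,3,-32],0,0.85],[[1,3,-38],0,0.85],[[1,3,-38],0,0.85]]}}

```text
time: 16.68
position: [0.5545, -0.0498, 0.0486]
orientation: [2.313, 2.109, -0.009]
contact_force: [-0.2, -0.1, 0.2]
gripper_width: 0.0785
```

{"name": "jog_arm", "arguments": {"targets": [[[0,0,0],0,0.3],[[0,0,0],0,0.3],[[0,0,0],0,0.3],[[0,0,0],0,0.3],[[0,0,15],0,0.3],[[0,0,50],0,0.3],[[0,0,100],0,0.3],[[0,0,150],0,0.3]], "force": 12}}

```text
time: 17.68
position: [0.5542, -0.0496, 0.2008]
orientation: [2.313, 2.11, -0.009]
contact_force: [1.0, 0.5, -1.2]
gripper_width: 0.06
```

{"name": "jog_arm", "arguments": {"targets": [[[-6,424,0],-92,0.3],[[-6,424,0],-92,0.3],[[-6,424,0],-92,0.3],[[-6,424,0],-92,0.3],[[-6,424,0],-92,0.3],[[-6,424,0],-92,0.3],[[-6,424,0],-92,0.3],[[-6,424,0],-92,0.3]]}}

```text
time: 18.68
position: [0.5468, 0.3785, 0.2009]
orientation: [3.137, 0.081, -0.019]
contact_force: [-0.0, -0.3, -1.2]
gripper_width: 0.0598
```

{"name": "jog_arm", "arguments": {"targets": [[[0,0,0],-10,0.3],[[0,0,0],-10,0.3]]}}

```text
time: 18.92
position: [0.5464, 0.3788, 0.2014]
orientation: [3.133, -0.189, -0.019]
contact_force: [-0.1, -0.2, -1.3]
gripper_width: 0.0598
```

{"name": "jog_arm", "arguments": {"targets": [[[2,-5,-40],0,0.3],[[2,-5,-64],0,0.3],[[2,-5,-64],0,0.3]]}}

```text
time: 19.3
position: [0.5475, 0.3727, 0.1357]
orientation: [3.131, -0.185, -0.025]
contact_force: [-0.3, 0.1, -0.4]
gripper_width: 0.0597
```

```bash
python3 - <<'E'
from h import *
o=bot.observe();print(o["time"],o["position"],o["orientation"])
b=bot.get_image("scene");p=np.array(o["position"])
ux=np.array([.9925,-.1216,0]);uy=np.array([.1216,.9925,0])
c=p-10*ux/1000+np.array([0,0,.0054]) # top face z
pts=[c+ux*x+uy*y for x in(-.065,.065) for y in(-.03,.03)]+[c+.017*ux]
print(proj(b,pts).round(1).tolist(),"head",proj(b,[[.553,.3735,.1085]]))
im=cv2.resize(b["img"][90:190,280:400],None,fx=6,fy=6,interpolation=2)
for q in proj(b,pts): cv2.circle(im,tuple(int(t) for t in (q-[280,90])*6+3),3,(255,0,255),1)
cv2.imwrite("pics/c6.png",im[...,::-1])
E
```

```text
19.3 [0.54748956 0.37269917 0.13570274] [ 3.13102193 -0.18542995 -0.02523391]
[[321.2, 119.9], [335.8, 112.0], [352.4, 142.3], [367.1, 133.5], [347.9, 129.5]] head [[346.56508051 137.59869235]]
```

View pics/c6.png

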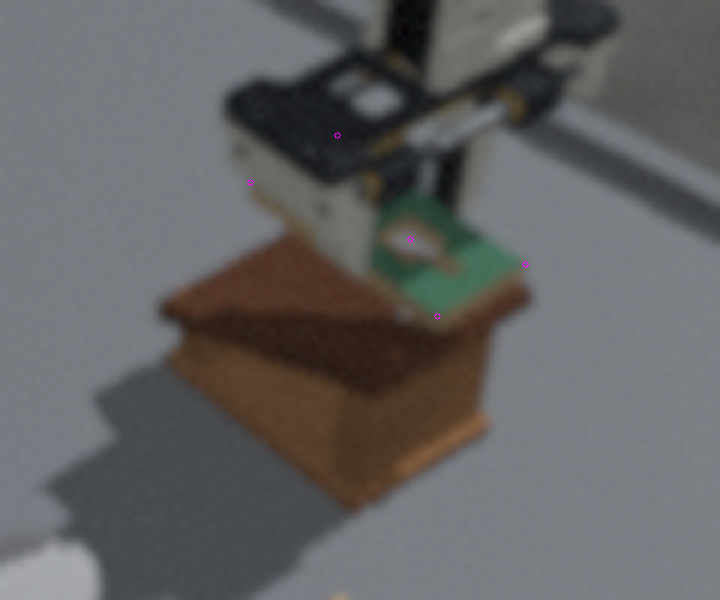

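The predicted hole position (410,240) matches the image and the sign hangs horizontal over the screw. Lower with a light grip so the slope tilts it.

{"name": "jog_arm", "arguments": {"targets": [[[0,2,-10],0,0.3],[[0,2,-18],0,0.3],[[0,2,-24],0,0.3],[[0,2,-28],0,0.3]], "force": 5}}

```text
time: 19.85
position: [0.5483, 0.3753, 0.1091]
orientation: [3.133, -0.186, -0.021]
contact_force: [-0.2, 0.3, 0.4]
gripper_width: 0.0599
```

{"name": "jog_arm", "arguments": {"targets": [[[0,0,-3],0,0.3],[[0,0,-6],0,0.3],[[1,0,-9],0,0.3],[[1,0,-12],0,0.3],[[1,0,-13],0,0.3]]}}

```text
time: 20.48
position: [0.5494, 0.3752, 0.0959]
orientation: [3.133, -0.186, -0.021]
contact_force: [-0.3, -0.5, -0.7]
gripper_width: 0.0596
```

```bash
python3 - <<'E'
from h import *
b=bot.get_image("scene")
M=R.from_euler("z",np.radians(-7.1)).as_matrix()@R.from_euler("y",-np.radians(20)).as_matrix()
W=lambda P:np.array([.5125,.3785,.075])+np.array(P)@M.T
pts=W([(33+x,y,.01*1000) for x in(-65,65) for y in(-30,30)]/np.array(1000.))
im=cv2.resize(b["img"][90:190,280:400],None,fx=6,fy=6,interpolation=2)
for q in proj(b,pts): cv2.circle(im,tuple(int(t) for t in (q-[280,90])*6+3),3,(255,0,255),1)
h=proj(b,W([(.05,0,.0175)]))[0];cv2.circle(im,tuple(int(t) for t in (h-[280,90])*6+3),3,(255,255,0),1)
cv2.imwrite("pics/c7.png",im[...,::-1])
E
```

```text
(no output)
```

View pics/c7.png

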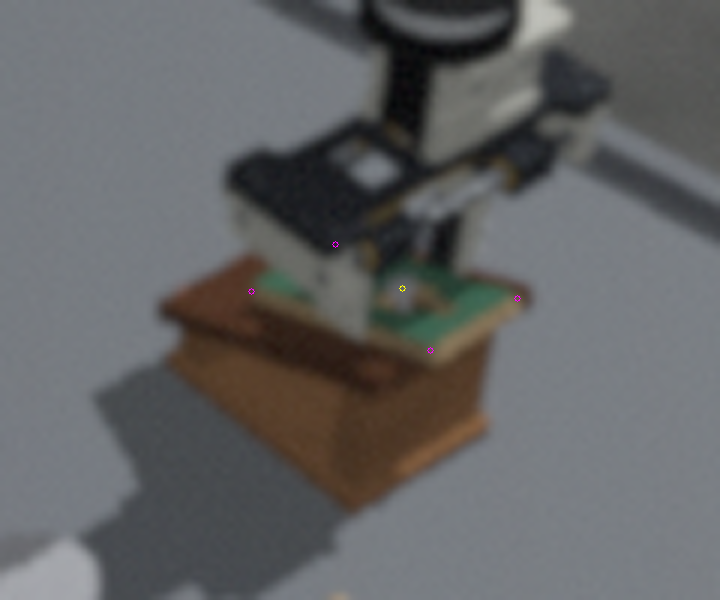

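The head shows through the wide hole and the sign tilts with the slope. Now seat it and pull down the slope.

{"name": "jog_arm", "arguments": {"targets": [[[0,0,-1],0,0.3],[[0,0,-2],0,0.3],[[0,0,-2],0,0.3]]}}

```text
time: 20.9
position: [0.5496, 0.3752, 0.0949]
orientation: [3.133, -0.186, -0.02]
contact_force: [-0.8, -1.4, 4.5]
gripper_width: 0.0603
```

{"name": "jog_arm", "arguments": {"targets": [[[-4,0,-1],0,0.3],[[-8,1,-3],0,0.3],[[-12,1,-4],0,0.3],[[-16,2,-6],0,0.3]], "force": 8}}

```text
time: 21.4
position: [0.5335, 0.3773, 0.0889]
orientation: [3.133, -0.186, -0.019]
contact_force: [1.8, -0.8, 2.6]
gripper_width: 0.06
```

{"name": "jog_arm", "arguments": {"targets": [[[-4,0,-1],0,0.3],[[-8,1,-3],0,0.3],[[-11,1,-4],0,0.3],[[-13,2,-5],0,0.3],[[-13,2,-5],0,0.3]]}}

```text
time: 22.02
position: [0.5203, 0.3794, 0.0841]
orientation: [3.133, -0.186, -0.019]
contact_force: [0.2, -0.6, 2.0]
gripper_width: 0.0597
```

{"name": "jog_arm", "arguments": {"targets": [[[-2,0,-1],0,0.3],[[-4,0,-1],0,0.3],[[-6,1,-2],0,0.3],[[-6,1,-2],0,0.3]]}}

```text
time: 22.52
position: [0.5181, 0.3803, 0.0835]
orientation: [3.135, -0.187, -0.006]
contact_force: [9.8, -2.2, 2.6]
gripper_width: 0.0597
```

```bash
cat > chk.py <<'E'
from h import *
import sys
b=bot.get_image("scene");o=bot.observe();print(o["time"],o["position"],o["contact_force"])
M=R.from_euler("z",np.radians(-7.1)).as_matrix()@R.from_euler("y",-np.radians(20)).as_matrix()
W=lambda P:np.array([.5125,.3785,.075])+np.array(P)@M.T
pts=W([(5+x,y,10) for x in(-65,65) for y in(-30,30)]/np.array(1000.))
im=cv2.resize(b["img"][100:180,290:390],None,fx=8,fy=8,interpolation=2)[:600]
for q in proj(b,pts): cv2.circle(im,tuple(int(t) for t in (q-[290,100])*8+4),3,(255,0,255),1)
h=proj(b,W([(.05,0,.0175)]))[0];cv2.circle(im,tuple(int(t) for t in (h-[290,100])*8+4),3,(255,255,0),1)
cv2.imwrite("pics/"+sys.argv[1],im[...,::-1])
for t in bot.trace("sign_center",b)[:2]:
    c=max(cv2.findContours(t["pixels"].astype(np.uint8),0,1)[0],key=cv2.contourArea);print(t["p"],cv2.boxPoints(cv2.minAreaRect(c)).round(1).tolist())
g=cv2.cvtColor(b["img"],cv2.COLOR_RGB2HSV);m=(g[...,0]>45)&(g[...,0]<95)&(g[...,1]>60);m[:100]=0;m[180:]=0;m[:,:290]=0;m[:,390:]=0
c=max(cv2.findContours(m.astype(np.uint8),0,1)[0],key=cv2.contourArea)[:,0]
print("green extremes L,R,T,B",[c[i].tolist() for i in(c[:,0].argmin(),c[:,0].argmax(),c[:,1].argmin(),c[:,1].argmax())],"pred",proj(b,pts).round(1).tolist())
E
python3 chk.py c8.png
```

```text
22.575 [0.518155   0.38027883 0.08352678] [ 9.21905529 -2.04309305  2.83922635]
0.54 [[330.8999938964844, 144.5], [334.6000061035156, 129.39999389648438], [358.8999938964844, 135.5], [355.1000061035156, 150.5]]
green extremes L,R,T,B [[335, 139], [355, 136], [350, 135], [341, 143]] pred [[315.6, 136.2], [329.6, 128.5], [344.4, 145.7], [358.9, 137.1]]
```

A firm stop (about 10 N) at the end of the slot. Release, lift clear and look.

{"name": "jog_arm", "arguments": {"targets": [[[0,0,0],0,0.8],[[0,0,0],0,0.8],[[0,0,40],0,0.8],[[0,0,90],0,0.8],[[-60,-60,140],0,0.8],[[-150,-100,140],0,0.8],[[-150,-100,140],0,0.8],[[-150,-100,140],0,0.8]]}}

```text
time: 23.62
position: [0.3641, 0.2788, 0.2237]
orientation: [3.134, -0.186, -0.01]
contact_force: [1.7, 0.1, 0.2]
gripper_width: 0.0737
```

```bash
python3 chk.py c9.png; python3 - <<'E'
from h import *
a=bot.get_image("top");b=bot.get_image("scene")
for n in("sign_center","stake_center","leaf","pot","jar","scoop"):print(n,[[(round(d["p"],2),np.round(d["at"],3).tolist()) for d in bot.boxes_of(n,p)] for p in(a,b)])
c9=cv2.imread("pics/c9.png")
c=cv2.resize(a["img"][190:285,90:170],None,fx=6,fy=6,interpolation=2)[...,::-1]
H=560;x=cv2.resize(c9,(440,330));out=np.zeros((H+10,480+0,3),np.uint8);out[:c.shape[0]]=c[:, :480]
cv2.imwrite("pics/c10.png",np.hstack([out[:, :400], cv2.copyMakeBorder(cv2.resize(c9,(400,320)),0,250,0,0,0)]))
E
```

```text
23.675 [0.3661642  0.27973824 0.2240874 ] [0.11247792 0.21580667 0.66848009]
0.88 [[315.79998779296875, 139.10000610351562], [320.0, 124.80000305175781], [358.79998779296875, 136.10000610351562], [354.70001220703125, 150.39999389648438]]
0.44 [[170.60000610351562, 195.1999969482422], [199.8000030517578, 180.60000610351562], [217.60000610351562, 216.1999969482422], [188.39999389648438, 230.8000030517578]]
green extremes L,R,T,B [[318, 135], [355, 136], [335, 130], [341, 143]] pred [[315.6, 136.2], [329.6, 128.5], [344.4, 145.7], [358.9, 137.1]]
sign_center [[(0.68, [0.509, 0.385, 0.088])], [(0.8, [0.518, 0.373, 0.084])]]
stake_center [[(0.83, [0.748, 0.04, 0.012]), (0.82, [0.641, 0.201, 0.014]), (0.67, [0.372, 0.188, 0.008]), (0.38, [0.54, 0.118, 0.088]), (0.15, [0.519, 0.367, 0.078])], [(0.69, [0.381, 0.187, 0.011]), (0.66, [0.652, 0.196, 0.009]), (0.64, [0.756, 0.034, 0.01]), (0.19, [0.518, 0.376, 0.084])]]
leaf [[(0.94, [0.536, -0.214, 0.027])], [(0.73, [0.54, -0.226, 0.028])]]
pot [[(0.55, [0.385, -0.093, 0.062])], [(0.96, [0.378, -0.085, 0.061]), (0.61, [0.56, -0.125, 0.028])]]
jar [[(0.8, [0.539, 0.116, 0.09]), (0.67, [0.384, -0.091, 0.062])], [(0.85, [0.564, 0.101, 0.066]), (0.66, [0.537, -0.224, 0.029])]]
scoop [[(0.85, [0.682, -0.217, 0.011])], [(0.86, [0.674, -0.209, 0.017])]]
```

View pics/c10.png

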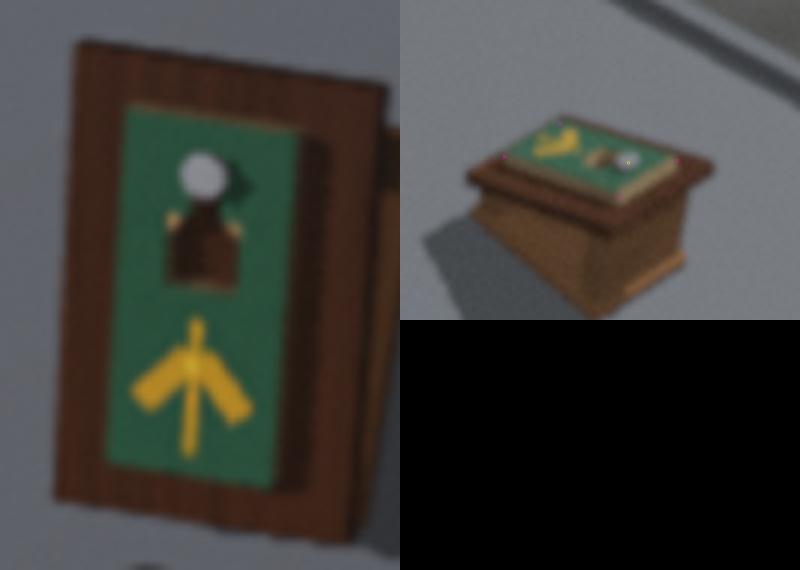

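The head covers the slot's closed end, the sign lies flat, and its corners match the prediction. Hand in.

```bash
python3 -c "
from rig import bot
print(bot.hand_in())"
```

```text
the job is handed in; nothing more can be done
None
```

The sign is hanging on the rest, green face up and pulled down the slope to a hard stop. I handed the job in at about 24 s of the 72 s allowed; no verdict was reported.

**What I did:**
- I laid the bamboo stake from the pan on the cart top at about (0.65, 0.20) m.
- I swung the leaf over by its handle. The sign landed in the pan green face up, and the leaf came back down.
- I gripped the sign across its width, set its keyhole over the screw head and pulled it down the slope. It stopped at about 10 N, and I let go and moved clear.

**Last checks:**
- **Sign:** it lies on the rest with the screw head over the slot's closed end. Its visible outline agrees with the predicted home position to a few pixels. I judged flatness by eye and did not measure it.
- **Stake and leaf:** the stake is on the cart top and the leaf is flat.
- **Pot, jar and scoop:** their found positions are within about 4 mm of where they started.
- **Disagreements:** the two cameras differ by about 9–12 mm on the sign's centre, in line with the offset between them seen earlier. The pull was about 34 mm instead of the nominal 28 mm. I put that down to the sign starting a little up the slope or slipping in the grip.

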